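# Tip a stirring bar out of its pocket tray and lay it in the dish

### The arm

A 6-joint arm with a two-finger parallel gripper is mounted at the origin on a cart in front of the work surface, level with it; the furniture and walls round the work are solid. World frame = base frame: x ahead of the robot, y to its left, z up, the work surface at z = 0. Lengths are in m, angles in rad, forces in N, time in s.
With the tool pointing down it reaches from about 0.375 to 0.975 m from the base axis. Payload 3.8 kg.
Tool frame: the origin (TCP) lies midway between the tips of the shut fingers; the grasp point (between the pads) lies 19 mm behind it; z points along the fingers, y is the direction in which the jaws open and shut (so a half turn about z gives the same grasp; the last joint's range is limited). The gripper opens to 85 mm and grips with 20 to 120 N. Pads are 22 mm wide; open, the fingers measure 114 mm over their backs; the gripper's body (76 mm by 85 mm) begins 54 mm behind the grasp point. The pads swing forward as they close: fully open they stand 13 mm farther back than shut.
Start: joints at [-1.212, 0.264, 1.604, -0, 1.274, -0.037], TCP at [0.26, -0.623, 0.193] pointing down, gripper open.
Joint ranges: [-2.63, 2.63], [-0.94, 2.18], [0.31, 2.57], [-1.31, 4.45], [0, 2.66], [-2.55, 2.55]. Speed limits (rad/s): [2.57, 2.57, 3.14, 3.14, 3.14, 3.14].

### API

Orientations are given as a rotation vector (axis times angle).
In Python, from workcell import bot gives the robot as it stands.
- The arm moves only by the shell command python3 -m inch 'ROWS' [FORCE]. ROWS is JSON, a list of rows, each an object of numbers: "dx", "dy", "dz": the shift along the tool's x, y, z in m; "ax", "ay", "az": the turn, a rotation vector about the tool's x, y, z in degrees; "fingers": the opening, from -1 (shut) to 1 (fully open). A call has 1 to 20 rows; each row is the pose to reach, as a shift and turn from the pose measured when the call began, along the tool's axes at that moment; what a row does not reach only later rows make up. A row lasts 1/8 s, in which the tool goes at most 62.5 mm and 10.7 degrees, less where a joint would pass 70% of its speed; a pose out of reach is approached as far as the arm can. A call with a gripper value outside its range is refused whole. The fingers move at their own pace and stop on an object; FORCE is the grip in N (left out, the last holds). Time passes only in rows, so rows that repeat a pose let the fingers close. It gives the time, the measured TCP pose, the force and the opening at its end, in the units of the state.
- bot.read_state(): the state, without advancing time (a new reading comes with each control period).
- bot.read_camera(name): name is "side" or "top"; returns (picture, depth): 420x560x3 uint8, blue, green, red; 420x560 float32, m along the optical axis (not along the pixel's ray), 0 where there is no reading.
- bot.get_calibration(name): a dict with "intrinsics" (3x3 intrinsics, pixels), "distortion" ([k1, k2, p1, p2, k3] as OpenCV has them; the pictures are not rectified), "view" (4x4, takes a point from world to camera coordinates). Camera axes: x right, y down, z forward; pixel columns grow to the right and rows downward; lengths in m; the calibration is good to about 2 mm. A picture is of the moment at which its call begins. get_calibration takes no time and is no camera call.
- bot.finish_job(): hands the job in, once; it reports no verdict.
Trained networks look in the newest picture that a camera, given by its name, has taken for a name from the list of things; names that differ only in an ending like _2 or _b are one class to them, and where a whole thing is asked for, a point or a joint stands for the part that bears it (a point fixed in the world has none). Each returns a list of dicts, best first, with "p" (0 to 1); they miss things now and then, are a little off and sometimes report something else, mostly with a low value. They report only what shows in the picture. A call takes as long as a camera call.
- bot.masks_of(camera, thing): "region" (420x560 bool, what is visible of it) and "box" ([left, top, right, bottom] in pixels, round what is visible of it).
The state is a dict: "time": time; "q": joint angles; "joint_vel": joint speeds; "joint_torque": joint torques, N m; "tool_pos": TCP position; "tcp_rot": TCP orientation; "wrist_force": force on the tool from outside, world axes, zero at the start; "torque": the same for the moment, N m; "width": opening from 0.0 (shut) to 1.0 (fully open).
Only numpy, scipy, OpenCV 4.12 (cv2) and the standard library are available. Lean on these libraries where they do the work, as an engineer would, in place of code of your own. Each camera call takes 0.05 s, during which the arm holds its last target. There are 200 camera calls.

### The job

The pocket tray holds three white stirring bars lying too deep to be gripped. Gently press down the free front end of the longest one, with closed fingers and no harder than needed, until it tips and stays tipped with its rear end standing up out of the tray when you let go; then pluck it by that raised end and lay it in the middle of the white porcelain dish, setting it down rather than dropping it. Leave the two shorter bars where they lie.

Things in the scene. Friction and masses are not known exactly. Their poses are not given: they have to be found in the camera images.
- tip_tray: blue pocket tray fixed to the bench, 148 mm wide (y), 30 mm high, from x = -38 (low front edge) to +34 mm (rear). x axis: front to rear, z up. Origin: underside, on the ridge line x = 0 of the middle lane. Three equal lanes along x at y = -46, 0, +46 mm. Behind the ridge, x = 0 to 19.5 mm, each has a pocket 12 mm wide, floor at z = 20 mm, sunk in the flat deck (z = 30 mm)
- tray_well (a point): on the floor (tray z = 11 mm) of the middle lane's well, 7.5 mm in front of the ridge; axes as the tray. Each lane has such a well: x = 0 to -15 mm, 36 mm wide, between cheeks of deck height that end at x = -16 mm. Before it lies an open ledge at z = 16 mm, up to the tray's front edge. The front end of a bar hangs free over the well
- tray_press (a point): where to press, in the middle lane (tray x = -10, z = 30 mm): a bar pressed down between x = -12 and -6 mm, the fingertips reaching forward over the ledge, rocks over the ridge until its front end meets the well floor (3 to 10 mm of travel) and stays, sloping 25 to 70 degrees (seldom upright), rear end 5 to 14 mm above the deck. Pressed too little it falls back or sticks half-way
- long_bar_center (a point): centre of the long bar: white stirring bar 30 mm long, 10 mm wide and 10 mm high, 10 to 17 g, rigid. Its y axis lies along its length and points to the front of the tray at the start; z up. It starts level in one of the three lanes, centre 3 mm behind the ridge (15 mm to each end), its top level with the deck
- short_bar_a_center (a point): centre of a short white stirring bar, 22 mm long, 7 mm thick, y along its length, lying in another lane; to be left there
- short_bar_b_center (a point): centre of the other short white stirring bar, same size, in the remaining lane; to be left there
- dish: loose shallow white porcelain dish standing on the bench, 72 mm across the rim, 14 mm high, flat inner floor 45 mm across and 4 mm above the bench. Origin: centre of its underside, z up

How it is judged:
By the outcome, as a careful person would: the job done as asked, in the order asked, and still so for the second after the job is handed in, with the robot touching nothing.
It also fails if it takes over 61 s, if anything falls off the work surface, if the arm or the gripper's body presses on something with over 40 N, if the wrist force passes 120 N, or if a joint passes its speed limit or range.

## Working session

There is one attempt and no reset: what is moved stays moved. The work goes in short steps, Python scripts to look and compute and a shell command to move; the robot and the scene stay as the last step left them, time stands still between calls to the robot, and variables do not carry over. Pictures are saved under pics/ and viewed, about 8 in all and at most 12, crops included, and the job is handed in when it is done.

```bash
mkdir -p pics
cat > h.py <<'E'
import numpy as np,cv2
from workcell import bot
from scipy.spatial.transform import Rotation as R
def world(cam,dep,mask):
    c=bot.get_calibration(cam);K=np.array(c["intrinsics"]);V=np.array(c["view"])
    r,cc=np.nonzero(mask&(dep>0))
    n=cv2.undistortPoints(np.stack([cc,r],1).astype(float)[:,None],K,np.array(c["distortion"]))[:,0]
    z=dep[r,cc][:,None]; p=np.hstack([n*z,z,np.ones_like(z)])
    return (np.linalg.inv(V)@p.T).T[:,:3]
def st():
    s=bot.read_state();print({k:np.round(s[k],4).tolist() for k in("time","q","tool_pos","tcp_rot","wrist_force","width")});return s
E
python3 - <<'E'
from h import *
st()
for cam in("top","side"):
    im,d=bot.read_camera(cam);cv2.imwrite(f"pics/{cam}0.png",im)
    c=bot.get_calibration(cam);V=np.array(c["view"]);print(cam,np.round(np.linalg.inv(V),3).tolist(),np.round(c["intrinsics"],0).tolist())
    for t in("tip_tray","long_bar_center","short_bar_a_center","dish"):
        for m in bot.masks_of(cam,t):
            if m["p"]<.2: continue
            p=world(cam,d,m["region"])
            if len(p)==0: print(t,"nodepth",m["box"]);continue
            a=cv2.minAreaRect((p[:,:2]*1000).astype(np.float32))
            print(t,round(m["p"],2),np.round(m["box"]).tolist(),m["region"].sum(),"med",np.round(np.median(p,0),4).tolist(),"zmax",np.round(np.percentile(p[:,2],[5,95]),4),"rect",np.round(np.r_[a[0],a[1],a[2]],1))
E
```

```text
{'time': 0.0, 'q': [-1.2119, 0.2647, 1.6054, 0.0, 1.2737, -0.0369], 'tool_pos': [0.26, -0.6221, 0.1921], 'tcp_rot': [-3.0782, -0.6172, 0.0005], 'wrist_force': [-0.666, -0.5826, -0.2469], 'width': 0.9991}
top [[0.02, -0.992, 0.121, 0.405], [-1.0, -0.019, 0.013, -0.021], [-0.011, -0.121, -0.993, 0.916], [0.0, 0.0, 0.0, 1.0]] [[419.0, 0.0, 271.0], [0.0, 419.0, 203.0], [0.0, 0.0, 1.0]]
tip_tray 0.78 [164.0, 198.0, 234.0, 234.0] 2268 med [0.4848, 0.1461, 0.0222] zmax [0.0107 0.0325] rect [485.4 147.9  73.7 154.7   1.5]
long_bar_center 0.42 [195.0, 208.0, 199.0, 216.0] 20 med [0.4909, 0.1461, 0.0292] zmax [0.0276 0.0315] rect [491.  146.1  19.6   3.    3.4]
dish 0.9 [353.0, 202.0, 391.0, 236.0] 893 med [0.4844, -0.23, 0.0077] zmax [0.0033 0.015 ] rect [ 484.4 -228.9   73.6   72.6   58.8]
side [[-0.873, -0.319, 0.368, 0.184], [-0.487, 0.582, -0.651, 0.566], [-0.006, -0.748, -0.664, 0.664], [0.0, 0.0, 0.0, 1.0]] [[544.0, 0.0, 274.0], [0.0, 544.0, 201.0], [0.0, 0.0, 1.0]]
tip_tray 0.66 [191.0, 250.0, 284.0, 349.0] 4649 med [0.4834, 0.1597, 0.02] zmax [0.0083 0.032 ] rect [493.8 135.   88.5 174.2   2. ]
long_bar_center 0.62 [224.0, 288.0, 244.0, 299.0] 75 med [0.4892, 0.1484, 0.0289] zmax [0.0259 0.0307] rect [490.  149.6  27.    9.6   2.5]
short_bar_a_center 0.36 [241.0, 270.0, 258.0, 274.0] 27 med [0.4906, 0.1022, 0.027] zmax [0.0257 0.0289] rect [491.2 102.8  17.5   5.2   4.4]
dish 0.65 [325.0, 154.0, 360.0, 176.0] 664 med [0.4876, -0.2339, 0.008] zmax [0.0038 0.0148] rect [ 483.2 -226.4   69.4   73.7   25.1]
```

View pics/top0.png

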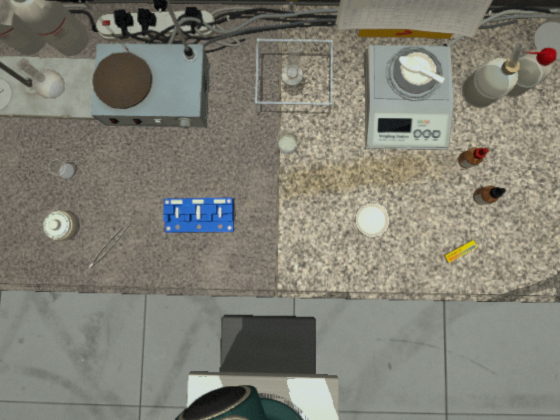

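View pics/side0.png

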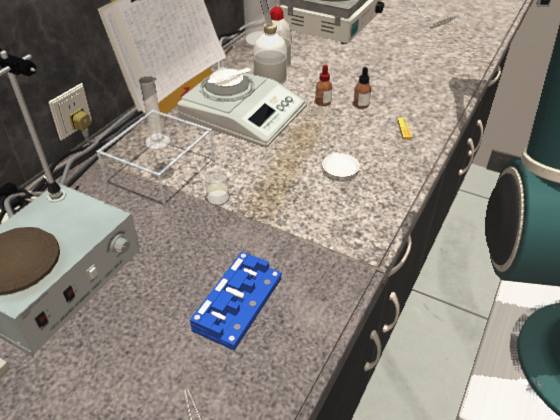

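Run:
```python
import cv2,numpy as np
a=cv2.resize(cv2.imread("pics/top0.png")[190:242,155:243],None,fx=6,fy=6,interpolation=cv2.INTER_CUBIC)
b=cv2.resize(cv2.imread("pics/side0.png")[245:355,185:290],None,fx=5,fy=5,interpolation=cv2.INTER_CUBIC)[:, :]
b=cv2.resize(b,(250,262)) if 0 else b
c=np.zeros((600,800,3),np.uint8)
a=cv2.resize(a,(400,236));b=cv2.resize(b,(400,419));c[:236,:400]=a;c[:419,400:]=b
cv2.imwrite("pics/z0.png",c[:420])
```

```text
(no output)
```

View pics/z0.png

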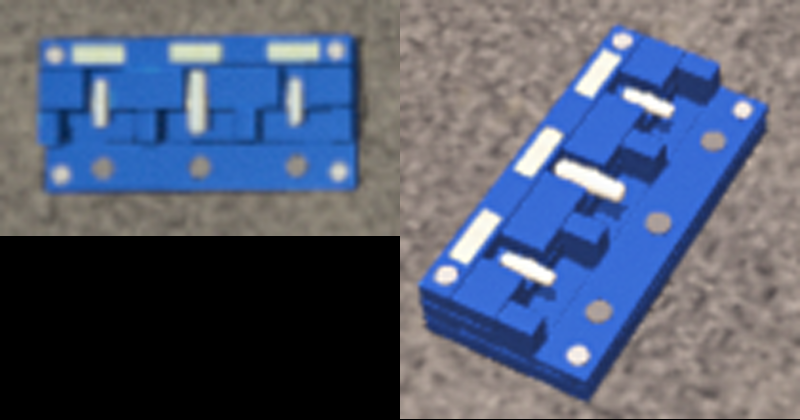

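Run:
```python
from h import *
for cam in("top","side"):
    im,d=bot.read_camera(cam)
    m=bot.masks_of(cam,"tip_tray")[0]["region"]
    m=cv2.dilate(m.astype(np.uint8),np.ones((3,3)))>0
    hsv=cv2.cvtColor(im,cv2.COLOR_BGR2HSV);w=m&(hsv[...,1]<110)&(hsv[...,2]>150)
    n,l=cv2.connectedComponents(w.astype(np.uint8))
    for i in range(1,n):
        p=world(cam,d,l==i)
        if len(p)<4: continue
        a=cv2.minAreaRect((p[:,:2]*1000).astype(np.float32));print(cam,len(p),np.round(p.mean(0)*1000,1),np.round(p.min(0)*1000),np.round(p.max(0)*1000),np.round(a[2]))
    b=m&(hsv[...,1]>120); p=world(cam,d,b); q=p[p[:,2]>.027]; a=cv2.minAreaRect((q[:,:2]*1000).astype(np.float32));print(cam,"deck",np.round(np.r_[a[0],a[1],a[2]],1),np.median(q[:,2]))
```

```text
top 54 [514.  191.7  31. ] [510. 180.  27.] [519. 205.  35.] 1.0
top 57 [515.2 146.8  30.9] [511. 135.  27.] [520. 159.  34.] 1.0
top 56 [516.3 100.8  31. ] [512.  88.  28.] [521. 112.  34.] 1.0
top 14 [517.1  80.7  31.4] [514.  77.  30.] [521.  84.  33.] 87.0
top 14 [512.6 213.6  30.1] [510. 210.  27.] [516. 217.  32.] 89.0
top 40 [492.  145.7  26.8] [477. 143.  13.] [508. 150.  31.] 0.0
top 30 [491.2 192.5  25.2] [481. 190.  12.] [503. 196.  30.] 2.0
top 31 [494.  100.1  25. ] [482.  97.  19.] [504. 103.  31.] 0.0
top 4 [462.7 102.8  15.7] [460. 101.  15.] [466. 103.  16.] 20.0
top 16 [456.9 211.5  17.3] [453. 206.  15.] [462. 215.  19.] 49.0
top 15 [460.9  79.2  16.3] [458.  75.  13.] [464.  84.  18.] 89.0
top deck [497.4 146.3  49.8 147.5   1.3] 0.03057937568677127
side 99 [516.3  96.   30.2] [510.  50.  -0.] [535. 114.  33.] 14.0
side 7 [5.089e+02 4.860e+01 2.000e-01] [503.  48.  -1.] [514.  49.   1.] 4.0
side 49 [493.4 100.3  25.2] [482.  87.  12.] [507. 108.  31.] 32.0
side 23 [460.8  78.7  16.8] [456.  59.   0.] [469.  85.  20.] 29.0
side 4 [539.3 111.    0.7] [538. 110.  -1.
[... 195 characters left out ...]
 [458.  95.  15.] [468. 105.  21.] 30.0
side 51 [491.7 145.7  26.7] [476. 131.  11.] [505. 153.  30.] 31.0
side 4 [451.3  91.3   1. ] [450.  88.   0.] [452.  94.   2.] 5.0
side 95 [512.7 193.2  30.9] [508. 181.  27.] [519. 206.  34.] 87.0
side 30 [461.5 145.6  17.2] [457. 141.  15.] [467. 151.  19.] 19.0
side 42 [491.4 192.4  25.2] [479. 182.  12.] [505. 200.  32.] 17.0
side 27 [511.6 213.7  31.5] [507. 209.  30.] [516. 217.  33.] 35.0
side 33 [459.2 191.2  17.4] [455. 187.  15.] [464. 196.  19.] 32.0
side 27 [455.7 211.6  17.4] [451. 208.  15.] [461. 215.  20.] 9.0
side 4 [447.1 212.1   0.9] [447. 210.   0.] [448. 215.   2.] 1.0
side deck [496.8 147.3  51.5 148.9   2.4] 0.030575807677954703
```

The top and side views agree. The tray's rear faces +x, with yaw about 1.45° and the ridge near (0.4885, 0.146). The long bar is in the middle lane, about 30 mm long against 22 mm for the others. The dish is near (0.484, -0.229).

```bash
cat >> h.py <<'E'
YAW=np.radians(1.45)
RIDGE=np.array([.4885,.1460,0])
RT=R.from_euler('z',YAW)
def tray(x,y,z): return RIDGE+RT.apply(np.array([x,y,z])/1000)
DOWN=RT*R.from_euler('x',np.pi)
def delta(p,rot=DOWN):
    s=bot.read_state();r=R.from_rotvec(s["tcp_rot"])
    print("d",np.round(r.inv().apply(np.array(p)-s["tool_pos"]),4).tolist(),"a",np.round(np.degrees((r.inv()*rot).as_rotvec()),2).tolist())
E
python3 -c "
from h import *
delta(tray(-20,0,75))"
```

```text
d [0.4884, -0.6286, 0.1184] a [0.01, 0.0, 21.23]
```

```bash
python3 -m inch '[{"dx":0.25,"dy":-0.314,"dz":0.0,"az":10,"fingers":-1},{"dx":0.488,"dy":-0.628,"dz":0.04,"az":21.2,"fingers":-1},{"dx":0.488,"dy":-0.628,"dz":0.04,"az":21.2,"fingers":-1},{"dx":0.488,"dy":-0.628,"dz":0.04,"az":21.2,"fingers":-1},{"dx":0.488,"dy":-0.628,"dz":0.04,"az":21.2,"fingers":-1},{"dx":0.488,"dy":-0.628,"dz":0.04,"az":21.2,"fingers":-1},{"dx":0.488,"dy":-0.628,"dz":0.04,"az":21.2,"fingers":-1},{"dx":0.488,"dy":-0.628,"dz":0.04,"az":21.2,"fingers":-1},{"dx":0.488,"dy":-0.628,"dz":0.04,"az":21.2,"fingers":-1},{"dx":0.488,"dy":-0.628,"dz":0.04,"az":21.2,"fingers":-1},{"dx":0.488,"dy":-0.628,"dz":0.04,"az":21.2,"fingers":-1},{"dx":0.488,"dy":-0.628,"dz":0.04,"az":21.2,"fingers":-1},{"dx":0.488,"dy":-0.628,"dz":0.04,"az":21.2,"fingers":-1},{"dx":0.488,"dy":-0.628,"dz":0.04,"az":21.2,"fingers":-1},{"dx":0.488,"dy":-0.628,"dz":0.1,"az":21.2,"fingers":-1},{"dx":0.488,"dy":-0.628,"dz":0.118,"az":21.2,"fingers":-1},{"dx":0.488,"dy":-0.628,"dz":0.118,"az":21.2,"fingers":-1},{"dx":0.488,"dy":-0.628,"dz":0.118,"az":21.2,"fingers":-1}]' 40
python3 - <<'E'
from h import *
st();delta(tray(-20,0,45))
im,d=bot.read_camera("side")
c=bot.get_calibration("side")
def px(p):
    V=np.array(c["view"]);return cv2.projectPoints(np.array([p]),cv2.Rodrigues(V[:3,:3])[0],V[:3,3],np.array(c["intrinsics"]),np.array(c["distortion"]))[0].ravel()
t=bot.read_state()["tool_pos"];u=px(t);print(u,px(tray(-12,0,30)))
cv2.circle(im,tuple(int(round(v)) for v in u),1,(0,0,255),-1)
cv2.imwrite("pics/s1.png",cv2.resize(im[190:350,160:320],None,fx=3.7,fy=3.7,interpolation=cv2.INTER_CUBIC))
E
```

```text
{'time': 0.7, 'q': [-1.2119, 0.2638, 1.6039, -0.0, 1.2737, -0.0369], 'tool_pos': [0.2602, -0.6228, 0.1935], 'tcp_rot': [3.0802, 0.6177, -0.0], 'wrist_force': [-0.0726, -0.0032, -0.1465], 'width': 1.002}
d [0.4884, -0.6286, 0.1484] a [0.01, 0.0, 21.23]
[528.14626095  22.13118147] [243.06142467 293.69953678]invalid input at $[0]: expected keys dx, dy, dz, ax, ay, az, fingers
```

View pics/s1.png

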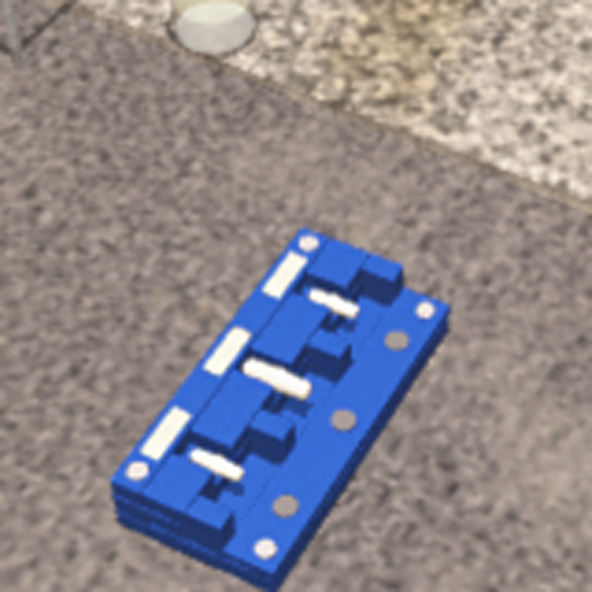

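The call was refused because every row needs all the keys. The picture shows the bar's front end at the predicted pixel, (243, 294).

```bash
python3 -m inch '[{"dx":0.25,"dy":-0.314,"dz":0.0,"ax":0,"ay":0,"az":10,"fingers":-1},{"dx":0.488,"dy":-0.628,"dz":0.04,"ax":0,"ay":0,"az":21.2,"fingers":-1},{"dx":0.488,"dy":-0.628,"dz":0.04,"ax":0,"ay":0,"az":21.2,"fingers":-1},{"dx":0.488,"dy":-0.628,"dz":0.04,"ax":0,"ay":0,"az":21.2,"fingers":-1},{"dx":0.488,"dy":-0.628,"dz":0.04,"ax":0,"ay":0,"az":21.2,"fingers":-1},{"dx":0.488,"dy":-0.628,"dz":0.04,"ax":0,"ay":0,"az":21.2,"fingers":-1},{"dx":0.488,"dy":-0.628,"dz":0.04,"ax":0,"ay":0,"az":21.2,"fingers":-1},{"dx":0.488,"dy":-0.628,"dz":0.04,"ax":0,"ay":0,"az":21.2,"fingers":-1},{"dx":0.488,"dy":-0.628,"dz":0.04,"ax":0,"ay":0,"az":21.2,"fingers":-1},{"dx":0.488,"dy":-0.628,"dz":0.04,"ax":0,"ay":0,"az":21.2,"fingers":-1},{"dx":0.488,"dy":-0.628,"dz":0.04,"ax":0,"ay":0,"az":21.2,"fingers":-1},{"dx":0.488,"dy":-0.628,"dz":0.04,"ax":0,"ay":0,"az":21.2,"fingers":-1},{"dx":0.488,"dy":-0.628,"dz":0.04,"ax":0,"ay":0,"az":21.2,"fingers":-1},{"dx":0.488,"dy":-0.628,"dz":0.04,"ax":0,"ay":0,"az":21.2,"fingers":-1},{"dx":0.488,"dy":-0.628,"dz":0.1,"ax":0,"ay":0,"az":21.2,"fingers":-1},{"dx":0.488,"dy":-0.628,"dz":0.118,"ax":0,"ay":0,"az":21.2,"fingers":-1},{"dx":0.488,"dy":-0.628,"dz":0.118,"ax":0,"ay":0,"az":21.2,"fingers":-1},{"dx":0.488,"dy":-0.628,"dz":0.118,"ax":0,"ay":0,"az":21.2,"fingers":-1}]' 40
cat > look.py <<'E'
from h import *
import sys
st();delta(tray(*map(float,sys.argv[2:5])))
im,d=bot.read_camera("side")
c=bot.get_calibration("side")
def px(p):
    V=np.array(c["view"]);return cv2.projectPoints(np.array([p]),cv2.Rodrigues(V[:3,:3])[0],V[:3,3],np.array(c["intrinsics"]),np.array(c["distortion"]))[0].ravel()
t=np.array(bot.read_state()["tool_pos"]);u=px(t);print(u,px(tray(-12,0,30)))
np.save("d.npy",d);np.save("im.npy",im)
im=cv2.resize(im[190:350,160:320],None,fx=3.7,fy=3.7,interpolation=cv2.INTER_CUBIC)
q=(u-[160,190]+.5)*3.7
cv2.circle(im,tuple(int(round(v)) for v in q),2,(0,0,255),-1)
cv2.imwrite(f"pics/{sys.argv[1]}.png",im)
E
python3 look.py s2 -20 0 36
```

```text
time: 3.0
tool_pos: [0.4698, 0.1445, 0.0771]
tcp_rot: [-3.141, -0.039, -0.004]
wrist_force: [-0.1, -0.0, -0.8]
width: -0.001
{'time': 3.0, 'q': [0.2479, 0.0202, 2.1086, -0.0002, 1.0102, 1.7939], 'tool_pos': [0.4698, 0.1445, 0.0771], 'tcp_rot': [-3.1409, -0.0391, -0.004], 'wrist_force': [-0.1066, -0.0249, -0.8337], 'width': -0.0013}
d [-0.0014, -0.001, 0.0411] a [-0.02, -0.15, -0.02]
[245.7025108  273.58342413] [243.06142467 293.69953678]
```

View pics/s2.png

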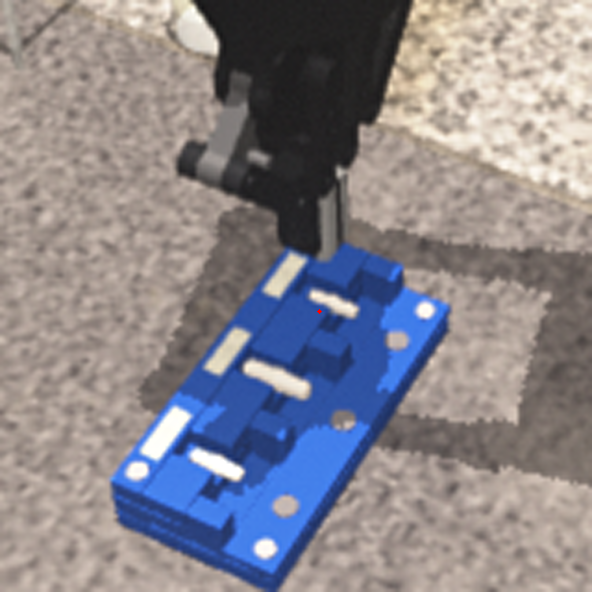

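```bash
python3 - <<'E'
from h import *
d=np.load("d.npy")
yy,xx=np.mgrid[:420,:560]
p=np.zeros((420,560,3))
m=np.zeros((420,560),bool);m[225:265,205:270]=1
q=world("side",d,m);rc=np.argwhere(m&(d>0))
k=(q[:,2]>.05)&(abs(q[:,0]-.47)<.06)&(abs(q[:,1]-.145)<.06)
rc=rc[k];q=q[k]
print(len(q))
for lo in range(50,150,8):
    s=q[(q[:,2]*1000>=lo)&(q[:,2]*1000<lo+8)]
    if len(s)>3: print(lo,len(s),np.round(s.min(0)*1000),np.round(s.max(0)*1000))
o=np.argsort(q[:,2])[:6];print(np.round(q[o]*1000),rc[o])
E
python3 - <<'E'
from h import *
im,d=bot.read_camera("top")
m=np.zeros((420,560),bool);m[150:260,120:280]=1
st()
cv2.imwrite("pics/t2.png",cv2.resize(im[160:260,130:270],None,fx=5,fy=5,interpolation=cv2.INTER_CUBIC))
E
```

```text
1025
114 16 [458. 141. 116.] [472. 156. 122.]
122 66 [457. 139. 122.] [476. 160. 130.]
130 75 [458. 139. 130.] [476. 160. 138.]
138 65 [458. 139. 138.] [475. 161. 146.]
146 45 [458. 139. 146.] [463. 160. 154.]
[[462. 151. 116.]
 [464. 152. 116.]
 [463. 150. 117.]
 [460. 152. 118.]
 [463. 152. 119.]
 [460. 152. 120.]] [[260 247]
 [260 246]
 [259 247]
 [260 248]
 [259 246]
 [259 248]]
{'time': 3.1, 'q': [0.2482, 0.0199, 2.1082, -0.0002, 1.0099, 1.794], 'tool_pos': [0.4702, 0.1448, 0.0775], 'tcp_rot': [-3.1406, -0.0395, -0.0057], 'wrist_force': [0.1065, 0.7184, 0.2149], 'width': 0.0006}
```

View pics/t2.png

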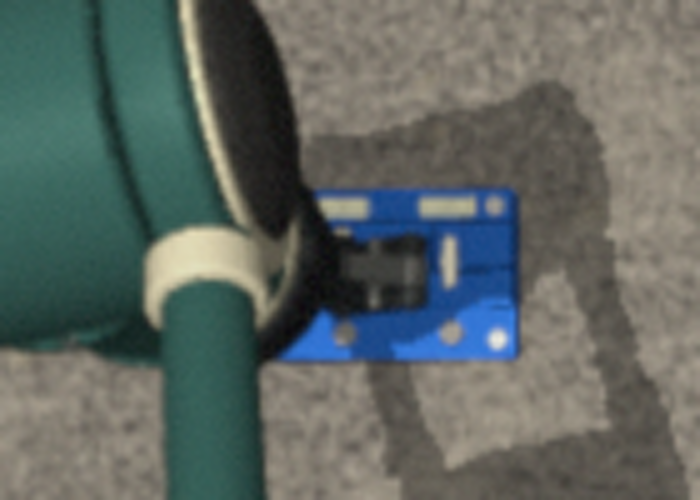

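```bash
cat > tip.py <<'E'
from h import *
im,d=bot.read_camera("side")
t=np.array(bot.read_state()["tool_pos"])
m=np.zeros((420,560),bool);m[180:330,190:300]=1
q=world("side",d,m);q=q[(q[:,2]>.034)&(abs(q[:,0]-t[0])<.045)&(abs(q[:,1]-t[1])<.045)]
for lo in range(32,150,8):
    s=q[(q[:,2]*1000>=lo)&(q[:,2]*1000<lo+8)]
    if len(s)>3: print(lo,len(s),np.round(s.min(0)*1000),np.round(s.max(0)*1000))
print(t)
E
python3 tip.py
```

```text
112 9 [460. 142. 117.] [465. 153. 120.]
120 51 [458. 139. 120.] [477. 159. 128.]
128 78 [458. 138. 128.] [476. 161. 136.]
136 76 [458. 132. 136.] [477. 160. 144.]
144 49 [459. 132. 144.] [465. 160. 151.]
[0.47007555 0.14492131 0.07735308]
```

Run:
```python
from h import *
im,d=bot.read_camera("side")
m=np.zeros((420,560),bool);m[60:330,150:340]=1
t=np.array([.47,.145])
q=world("side",d,m);q=q[(q[:,2]>.034)&(abs(q[:,0]-t[0])<.09)&(abs(q[:,1]-t[1])<.09)]
for lo in range(36,300,8):
    s=q[(q[:,2]*1000>=lo)&(q[:,2]*1000<lo+8)]
    if len(s)>3: print(lo,len(s),np.round(s.min(0)*1000),np.round(s.max(0)*1000))
st()
cv2.imwrite("pics/s3.png",cv2.resize(im[130:310,160:340],None,fx=3.3,fy=3.3,interpolation=cv2.INTER_CUBIC))
```

```text
116 28 [459. 140. 116.] [476. 157. 124.]
124 71 [458. 139. 124.] [476. 160. 132.]
132 75 [458. 139. 132.] [476. 160. 140.]
140 65 [458. 132. 140.] [476. 160. 148.]
148 33 [458. 137. 148.] [464. 159. 156.]
156 66 [456. 118. 156.] [463. 175. 164.]
164 180 [455. 110. 164.] [478. 180. 172.]
172 114 [456. 105. 172.] [481. 187. 180.]
180 190 [452.  97. 180.] [480. 193. 188.]
188 160 [452.  89. 188.] [469. 200. 196.]
196 230 [451.  88. 196.] [481. 207. 204.]
204 351 [450.  85. 204.] [480. 208. 212.]
212 255 [449. 126. 212.] [475. 199. 220.]
220 203 [449. 147. 220.] [478. 189. 228.]
228 136 [457. 160. 228.] [479. 187. 236.]
236 84 [457. 172. 236.] [478. 184. 244.]
244 255 [432. 128. 244.] [497. 184. 252.]
252 329 [431. 128. 252.] [496. 184. 260.]
260 343 [431. 126. 260.] [498. 184. 268.]
268 328 [431. 135. 268.] [496. 184. 276.]
276 334 [431. 135. 276.] [498. 185. 284.]
284 670 [432. 121. 284.] [503. 184. 292.]
292 205 [437. 136. 292.] [489. 178. 299.]
{'time': 3.2, 'q': [0.2486, 0.0201, 2.1088, -0.0001, 1.0097, 1.794], 'tool_pos': [0.4698, 0.1449, 0.0771], 'tcp_rot': [-3.1407, -0.04, -0.0046], 'wrist_force': [-0.6607, 0.4443, -0.6967], 'width': -0.0027}
```

View pics/s3.png

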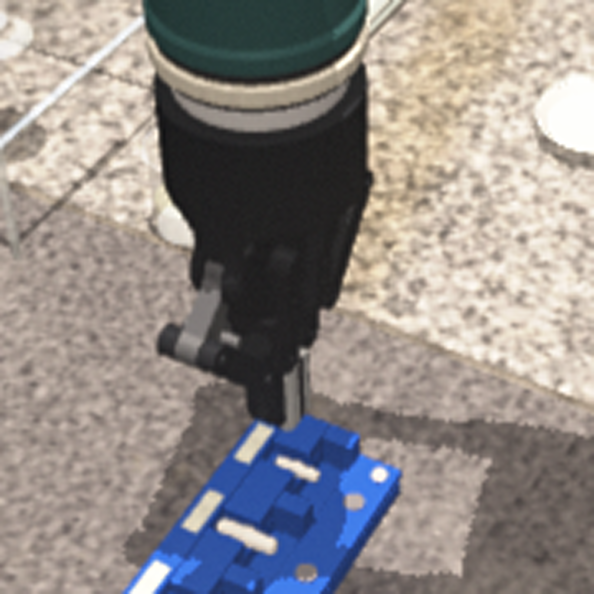

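The fingers really are shut, but camera depth puts their tips at z ≈ 116 mm while the state says 77 mm. Body-to-tip geometry (73 mm) agrees with the camera. I'll descend in steps that are safe under either reading and re-measure.

```bash
python3 -m inch '[{"dx":0,"dy":0,"dz":0.015,"ax":0,"ay":0,"az":0,"fingers":-1},{"dx":-0.001,"dy":0,"dz":0.030,"ax":0,"ay":0,"az":0,"fingers":-1},{"dx":-0.001,"dy":0,"dz":0.033,"ax":0,"ay":0,"az":0,"fingers":-1},{"dx":-0.001,"dy":0,"dz":0.033,"ax":0,"ay":0,"az":0,"fingers":-1}]'; python3 tip.py
```

```text
time: 3.7
tool_pos: [0.4681, 0.1447, 0.0431]
tcp_rot: [-3.141, -0.04, -0.002]
wrist_force: [-0.9, 0.3, 0.1]
width: -0.003
80 14 [457. 140.  81.] [476. 156.  88.]
88 64 [456. 139.  88.] [475. 160.  96.]
96 70 [456. 139.  96.] [475. 160. 104.]
104 58 [456. 131. 104.] [469. 160. 112.]
112 33 [456. 138. 112.] [462. 160. 120.]
120 39 [454. 119. 120.] [461. 173. 128.]
128 160 [454. 110. 128.] [477. 179. 136.]
136 110 [455. 105. 136.] [479. 186. 144.]
144 158 [450. 100. 144.] [478. 189. 152.]
[0.46868822 0.14487998 0.04369854]
```

```bash
python3 -m inch '[{"dx":0,"dy":0,"dz":0.010,"ax":0,"ay":0,"az":0,"fingers":-1},{"dx":0,"dy":0,"dz":0.013,"ax":0,"ay":0,"az":0,"fingers":-1},{"dx":0,"dy":0,"dz":0.015,"ax":0,"ay":0,"az":0,"fingers":-1},{"dx":0,"dy":0,"dz":0.017,"ax":0,"ay":0,"az":0,"fingers":-1},{"dx":0,"dy":0,"dz":0.017,"ax":0,"ay":0,"az":0,"fingers":-1}]'; python3 tip.py
```

```text
time: 4.38
tool_pos: [0.4687, 0.1449, 0.0266]
tcp_rot: [-3.141, -0.04, -0.003]
wrist_force: [-0.5, 0.1, 0.4]
width: -0.003
64 14 [458. 139.  67.] [474. 157.  72.]
72 64 [457. 139.  72.] [475. 159.  80.]
80 62 [456. 139.  80.] [476. 160.  88.]
88 53 [457. 132.  88.] [468. 161.  96.]
96 31 [457. 138.  96.] [462. 157. 104.]
104 42 [454. 131. 106.] [462. 172. 112.]
112 152 [455. 109. 112.] [478. 179. 120.]
120 107 [455. 105. 120.] [479. 187. 128.]
128 150 [451. 101. 128.] [479. 189. 136.]
136 113 [451. 101. 136.] [462. 190. 144.]
144 102 [450. 130. 144.] [479. 190. 152.]
[0.46877584 0.14490235 0.02676247]
```

```bash
python3 -m inch '[{"dx":0,"dy":-0.0005,"dz":0.012,"ax":0,"ay":0,"az":0,"fingers":-1},{"dx":0,"dy":-0.0005,"dz":0.022,"ax":0,"ay":0,"az":0,"fingers":-1},{"dx":0,"dy":-0.0005,"dz":0.027,"ax":0,"ay":0,"az":0,"fingers":-1},{"dx":0,"dy":-0.0005,"dz":0.028,"ax":0,"ay":0,"az":0,"fingers":-1},{"dx":0,"dy":-0.0005,"dz":0.028,"ax":0,"ay":0,"az":0,"fingers":-1}]'; python3 look.py s4 -20 0 36;python3 tip.py|head -5
```

```text
time: 5.05
tool_pos: [0.4689, 0.1454, -0.0013]
tcp_rot: [-3.141, -0.04, -0.004]
wrist_force: [-0.7, 0.4, -0.4]
width: -0.003
{'time': 5.05, 'q': [0.2501, 0.1281, 2.1647, -0.0001, 0.8464, 1.7955], 'tool_pos': [0.4689, 0.1454, -0.0013], 'tcp_rot': [-3.1409, -0.04, -0.0036], 'wrist_force': [-0.7125, 0.3824, -0.3885], 'width': -0.0028}
d [-0.0003, -0.0001, -0.0373] a [-0.03, -0.13, 0.01]
[248.24244384 308.59113578] [243.06142467 293.69953678]
32 5 [459. 146.  34.] [514. 156.  40.]
40 33 [457. 141.  41.] [475. 159.  48.]
48 62 [457. 140.  48.] [475. 161.  56.]
56 46 [457. 140.  56.] [475. 160.  64.]
64 40 [457. 138.  64.] [464. 160.  72.]
```

View pics/s4.png

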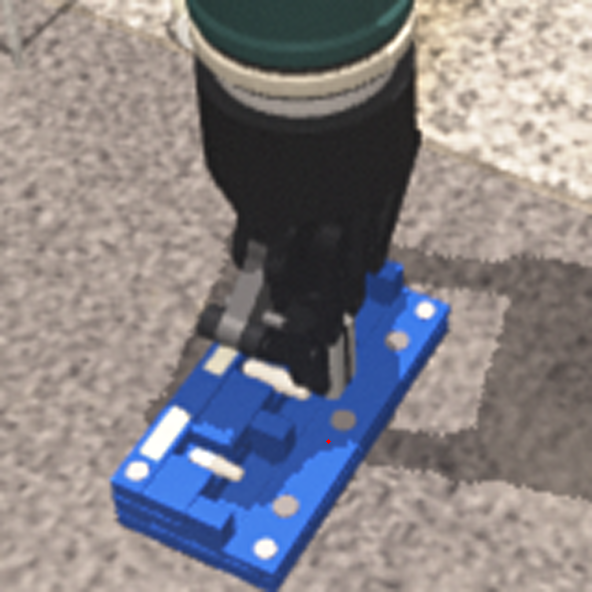

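The picture shows the shut fingers just above and in front of the bar's free end (crop ~(310, 390)). The camera height is right and the reported z is about 39 mm too low. Next I press in small steps.

```bash
python3 -m inch '[{"dx":0,"dy":0,"dz":0.004,"ax":0,"ay":0,"az":0,"fingers":-1},{"dx":0,"dy":0,"dz":0.007,"ax":0,"ay":0,"az":0,"fingers":-1},{"dx":0,"dy":0,"dz":0.009,"ax":0,"ay":0,"az":0,"fingers":-1}]'; python3 -m inch '[{"dx":0,"dy":0,"dz":0.001,"ax":0,"ay":0,"az":0,"fingers":-1},{"dx":0,"dy":0,"dz":0.002,"ax":0,"ay":0,"az":0,"fingers":-1}]';python3 -m inch '[{"dx":0,"dy":0,"dz":0.001,"ax":0,"ay":0,"az":0,"fingers":-1},{"dx":0,"dy":0,"dz":0.002,"ax":0,"ay":0,"az":0,"fingers":-1}]'
```

```text
time: 5.52
tool_pos: [0.469, 0.1455, -0.0102]
tcp_rot: [-3.141, -0.04, -0.004]
wrist_force: [-0.6, -0.5, 0.4]
width: -0.001
time: 5.78
tool_pos: [0.4689, 0.1455, -0.0124]
tcp_rot: [-3.141, -0.04, -0.004]
wrist_force: [0.2, -0.3, -0.8]
width: 0.002
time: 6.02
tool_pos: [0.469, 0.1455, -0.0143]
tcp_rot: [-3.141, -0.04, -0.004]
wrist_force: [-0.1, -0.1, 0.9]
width: 0.002
```

```bash
cat > bar.py <<'E'
from h import *
for cam in("side","top"):
    im,d=bot.read_camera(cam)
    V=np.ones((420,560),bool);ok=d>0
    P=np.full((420,560,3),np.nan);P[ok]=world(cam,d,V)
    L=RT.inv().apply((P.reshape(-1,3)-RIDGE)).reshape(P.shape)*1000
    hsv=cv2.cvtColor(im,cv2.COLOR_BGR2HSV);w=(hsv[...,1]<100)&(hsv[...,2]>100)
    k=w&(abs(L[...,1])<10)&(L[...,0]>-16)&(L[...,0]<20)&(L[...,2]>14)&(L[...,2]<60)
    q=L[k];o=q[np.argsort(q[:,0])]
    print(cam,len(q));[print(np.round(c.mean(0),1),end=' ') for c in np.array_split(o,5) if len(c)];print(np.round(np.percentile(q[:,2],[5,95]),1) if len(q) else '')
s=bot.read_state();print(np.round(s["tool_pos"],4),np.round(s["wrist_force"],1))
E
python3 bar.py
```

```text
side 14
[-11.8   3.9  17.9] [-5.4  3.9 25.1] [-4.2  4.9 25.6] [-2.7  5.9 27.5] [-0.1  2.8 19.7] [17.3 28.2]
top 0

[ 0.4691  0.1455 -0.0143] [0.2 0.  0.8]
```

```bash
python3 -m inch '[{"dx":0,"dy":0,"dz":0.0015,"ax":0,"ay":0,"az":0,"fingers":-1},{"dx":0,"dy":0,"dz":0.002,"ax":0,"ay":0,"az":0,"fingers":-1}]'; python3 -m inch '[{"dx":0,"dy":0,"dz":0.001,"ax":0,"ay":0,"az":0,"fingers":-1},{"dx":0,"dy":0,"dz":0.002,"ax":0,"ay":0,"az":0,"fingers":-1}]'; sed -i 's/\[190:350,160:320\]/[250:330,190:290]/;s/fx=3.7,fy=3.7/fx=6,fy=6/' look.py; python3 look.py s5 -20 0 30; python3 bar.py
```

```text
time: 6.38
tool_pos: [0.4694, 0.1456, -0.0151]
tcp_rot: [-3.141, -0.04, -0.004]
wrist_force: [-4.4, -0.2, 12.9]
width: 0.003
time: 6.62
tool_pos: [0.4695, 0.1457, -0.0154]
tcp_rot: [-3.141, -0.04, -0.003]
wrist_force: [-7.1, -1.7, 20.3]
width: 0.005
{'time': 6.625, 'q': [0.2503, 0.1518, 2.1707, 0.0001, 0.8169, 1.7955], 'tool_pos': [0.4695, 0.1457, -0.0154], 'tcp_rot': [-3.1407, -0.04, -0.0034], 'wrist_force': [-7.1487, -1.7002, 20.2795], 'width': 0.0045}
d [-0.0009, 0.0002, -0.0454] a [-0.03, -0.12, 0.01]
[248.29540473 314.39646337] [243.06142467 293.69953678]
side 7
[-8.3  4.9 21. ] [-2.9  4.2 24.1] [-0.9  2.8 19.1] [-0.6  4.8 23.5] [-0.5  4.4 25.2] [17.4 25.3]
top 0

[ 0.4695  0.1457 -0.0153] [-7.5 -1.8 16.6]
```

View pics/s5.png

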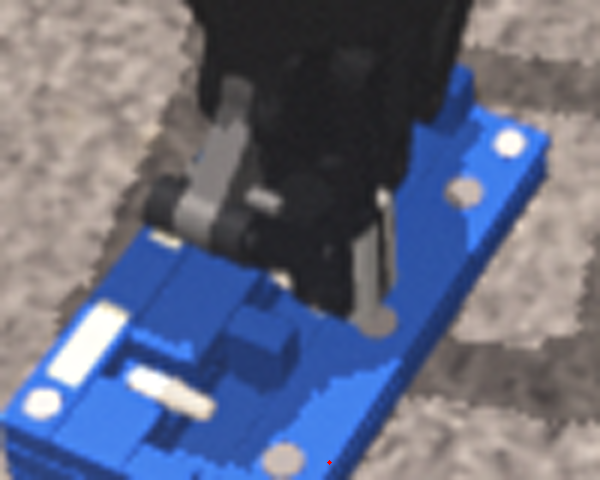

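Contact came at about 6 mm of travel and the force rose to 20 N, so the front end has met the well floor. I'll let go upward and check.

```bash
python3 -m inch '[{"dx":0,"dy":0,"dz":-0.004,"ax":0,"ay":0,"az":0,"fingers":-1},{"dx":0,"dy":0,"dz":-0.012,"ax":0,"ay":0,"az":0,"fingers":-1},{"dx":0,"dy":0,"dz":-0.03,"ax":0,"ay":0,"az":0,"fingers":-1},{"dx":0,"dy":0,"dz":-0.06,"ax":0,"ay":0,"az":0,"fingers":-1},{"dx":0,"dy":0,"dz":-0.09,"ax":0,"ay":0,"az":0,"fingers":-1},{"dx":0,"dy":0,"dz":-0.09,"ax":0,"ay":0,"az":0,"fingers":-1}]'; python3 look.py s6 -20 0 30; python3 bar.py
```

```text
time: 7.52
tool_pos: [0.472, 0.1464, 0.0777]
tcp_rot: [-3.139, -0.04, -0.013]
wrist_force: [0.3, -0.7, -0.5]
width: 0.0
{'time': 7.525, 'q': [0.2503, 0.0201, 2.1074, 0.0001, 1.0056, 1.7955], 'tool_pos': [0.472, 0.1464, 0.0777], 'tcp_rot': [-3.1392, -0.04, -0.0129], 'wrist_force': [0.3493, -0.6852, -0.4532], 'width': 0.0002}
d [-0.0039, 0.0009, 0.0477] a [-0.11, -0.47, 0.01]
[245.17590168 274.80183085] [243.06142467 293.69953678]
side 113
[-12.    1.6  20.5] [-7.   2.1 25.7] [-2.6  2.2 27.9] [ 1.5  1.1 31.3] [ 6.9  0.9 32.4] [18.6 35.8]
top 0

[0.4685 0.1455 0.0739] [-0.1 -0.2 -0.5]
```

View pics/s6.png

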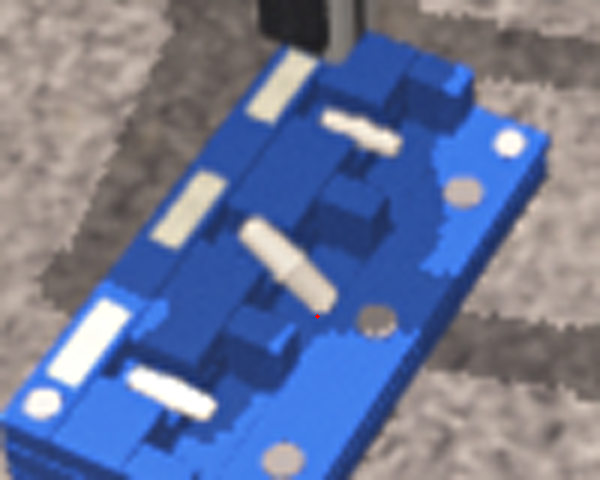

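The bar stays tipped, sloping about 35°, with its raised rear end at about z = 36 mm (crop ~(255, 230)). The short bars have not moved. Next I open to 25 mm, straddle the raised end along tray y, and feel for the deck.

```bash
python3 -m inch '[{"dx":0.024,"dy":-0.001,"dz":0,"ax":0,"ay":0,"az":0,"fingers":-0.4},{"dx":0.024,"dy":-0.001,"dz":0,"ax":0,"ay":0,"az":0,"fingers":-0.4},{"dx":0.024,"dy":-0.001,"dz":0.02,"ax":0,"ay":0,"az":0,"fingers":-0.4},{"dx":0.024,"dy":-0.001,"dz":0.045,"ax":0,"ay":0,"az":0,"fingers":-0.4},{"dx":0.024,"dy":-0.001,"dz":0.06,"ax":0,"ay":0,"az":0,"fingers":-0.4},{"dx":0.024,"dy":-0.001,"dz":0.07,"ax":0,"ay":0,"az":0,"fingers":-0.4},{"dx":0.024,"dy":-0.001,"dz":0.076,"ax":0,"ay":0,"az":0,"fingers":-0.4},{"dx":0.024,"dy":-0.001,"dz":0.078,"ax":0,"ay":0,"az":0,"fingers":-0.4},{"dx":0.024,"dy":-0.001,"dz":0.078,"ax":0,"ay":0,"az":0,"fingers":-0.4}]'; for i in 1 2; do python3 -m inch '[{"dx":0,"dy":0,"dz":0.001,"ax":0,"ay":0,"az":0,"fingers":-0.4},{"dx":0,"dy":0,"dz":0.0015,"ax":0,"ay":0,"az":0,"fingers":-0.4}]'; done; python3 tip.py | head -8; python3 -c "
from h import *
delta(tray(4,.5,-9))"
```

```text
time: 8.8
tool_pos: [0.493, 0.1472, -0.0036]
tcp_rot: [-3.141, -0.04, -0.003]
wrist_force: [-0.6, 0.4, -0.1]
width: 0.303
time: 9.05
tool_pos: [0.4934, 0.1473, -0.0047]
tcp_rot: [-3.141, -0.04, -0.004]
wrist_force: [0.1, 0.2, 0.5]
width: 0.297
time: 9.3
tool_pos: [0.4935, 0.1473, -0.0062]
tcp_rot: [-3.141, -0.04, -0.004]
wrist_force: [0.3, 0.6, -0.1]
width: 0.299
32 45 [472. 128.  34.] [506. 171.  40.]
40 101 [481. 122.  40.] [500. 175.  48.]
48 91 [481. 122.  48.] [501. 175.  56.]
56 67 [481. 130.  56.] [495. 175.  64.]
64 63 [481. 128.  64.] [493. 174.  72.]
72 59 [479. 110.  72.] [492. 189.  80.]
80 175 [479. 103.  80.] [501. 192.  88.]
88 83 [479. 103.  88.] [501. 192.  96.]
d [-0.0009, 0.0007, 0.0027] a [-0.04, -0.14, 0.01]
```

```bash
python3 -m inch '[{"dx":-0.0005,"dy":0.0008,"dz":0.001,"ax":0,"ay":0,"az":0,"fingers":-0.4},{"dx":-0.0005,"dy":0.0008,"dz":0.0015,"ax":0,"ay":0,"az":0,"fingers":-0.4}]'; for i in 1 2; do python3 -m inch '[{"dx":0,"dy":0,"dz":0.001,"ax":0,"ay":0,"az":0,"fingers":-0.4},{"dx":0,"dy":0,"dz":0.001,"ax":0,"ay":0,"az":0,"fingers":-0.4}]'; done
```

```text
time: 9.6
tool_pos: [0.4927, 0.1464, -0.008]
tcp_rot: [-3.141, -0.04, -0.003]
wrist_force: [0.6, -0.3, -0.9]
width: 0.298
time: 9.85
tool_pos: [0.4927, 0.1464, -0.008]
tcp_rot: [-3.141, -0.04, -0.003]
wrist_force: [-2.9, -1.2, 8.5]
width: 0.3
time: 10.1
tool_pos: [0.4927, 0.1464, -0.008]
tcp_rot: [-3.141, -0.04, -0.002]
wrist_force: [-3.4, -0.2, 8.4]
width: 0.3
```

Deck contact is at reported z = -8.0, so the offset is 38 mm. I'll back off 0.6 mm and close.

```bash
python3 -m inch '[{"dx":0,"dy":0,"dz":-0.0006,"ax":0,"ay":0,"az":0,"fingers":-0.4},{"dx":0,"dy":0,"dz":-0.0006,"ax":0,"ay":0,"az":0,"fingers":-0.7},{"dx":0,"dy":0,"dz":-0.0006,"ax":0,"ay":0,"az":0,"fingers":-1},{"dx":0,"dy":0,"dz":-0.0006,"ax":0,"ay":0,"az":0,"fingers":-1},{"dx":0,"dy":0,"dz":-0.0006,"ax":0,"ay":0,"az":0,"fingers":-1},{"dx":0,"dy":0,"dz":-0.0006,"ax":0,"ay":0,"az":0,"fingers":-1}]' 35
```

```text
time: 10.85
tool_pos: [0.4928, 0.1464, -0.0075]
tcp_rot: [-3.141, -0.04, -0.002]
wrist_force: [-0.3, -0.2, 0.8]
width: 0.094
```

```bash
python3 -m inch '[{"dx":0,"dy":0,"dz":-0.003,"ax":0,"ay":0,"az":0,"fingers":-1},{"dx":0,"dy":0,"dz":-0.006,"ax":0,"ay":0,"az":0,"fingers":-1},{"dx":0,"dy":0,"dz":-0.012,"ax":0,"ay":0,"az":0,"fingers":-1},{"dx":0,"dy":0,"dz":-0.025,"ax":0,"ay":0,"az":0,"fingers":-1},{"dx":0,"dy":0,"dz":-0.045,"ax":0,"ay":0,"az":0,"fingers":-1},{"dx":0,"dy":0,"dz":-0.07,"ax":0,"ay":0,"az":0,"fingers":-1},{"dx":0,"dy":0,"dz":-0.09,"ax":0,"ay":0,"az":0,"fingers":-1},{"dx":0,"dy":0,"dz":-0.1,"ax":0,"ay":0,"az":0,"fingers":-1},{"dx":0,"dy":0,"dz":-0.1,"ax":0,"ay":0,"az":0,"fingers":-1},{"dx":0,"dy":0,"dz":-0.1,"ax":0,"ay":0,"az":0,"fingers":-1}]'
cat > held.py <<'E'
from h import *
import sys
im,d=bot.read_camera("side");V=np.ones((420,560),bool);ok=d>0
s=bot.read_state();t=np.array(s["tool_pos"]);r=R.from_rotvec(s["tcp_rot"])
tip=t-r.as_matrix()[:,2]*.038
P=np.full((420,560,3),np.nan);P[ok]=world("side",d,V)
k=ok&(np.linalg.norm(P-tip,axis=2)<.04)&(P[...,2]>float(sys.argv[1])/1000)
hsv=cv2.cvtColor(im,cv2.COLOR_BGR2HSV);w=k&(hsv[...,1]<90)&(hsv[...,2]>110)
q=P[w]*1000
print("tip",np.round(tip*1000,1),"width",s["width"],"t",s["time"],len(q))
L=r.inv().apply((P[w]-tip))*1000
if len(q)>5:
    print("world",np.round(q.min(0)),np.round(q.max(0)));
    for c in np.array_split(L[np.argsort(L[:,0])],6): print("tool",np.round(c.mean(0),1))
    u,sv,vt=np.linalg.svd(L-L.mean(0));print(np.round(vt[0],2),np.round(sv,0))
rr,cc=np.nonzero(k);print("px",rr.min(),rr.max(),cc.min(),cc.max())
cv2.imwrite(sys.argv[2],cv2.resize(im[max(0,rr.max()-85):rr.max()+35,max(0,cc.min()-30):cc.min()+120],None,fx=4,fy=4,interpolation=cv2.INTER_CUBIC))
E
python3 held.py 70 pics/h1.png
```

```text
time: 12.1
tool_pos: [0.4919, 0.1462, 0.0918]
tcp_rot: [-3.141, -0.04, -0.0]
wrist_force: [-1.1, 0.2, -0.3]
width: 0.097
tip [491.8 146.2 129.5] width 0.09227640395590461 t 12.15 145
world [472. 128. 116.] [486. 158. 168.]
tool [-17.1  -2.2   9.9]
tool [-12.4  -1.2   1.3]
tool [-10.8  -3.3 -16.2]
tool [-10.1  -6.1 -15.7]
tool [-8.8 -7.5 -9.6]
tool [ -7.1  -2.6 -11.7]
[-0.12  0.1   0.99] [179.  86.  34.]
px 220 256 218 243
```

View pics/h1.png

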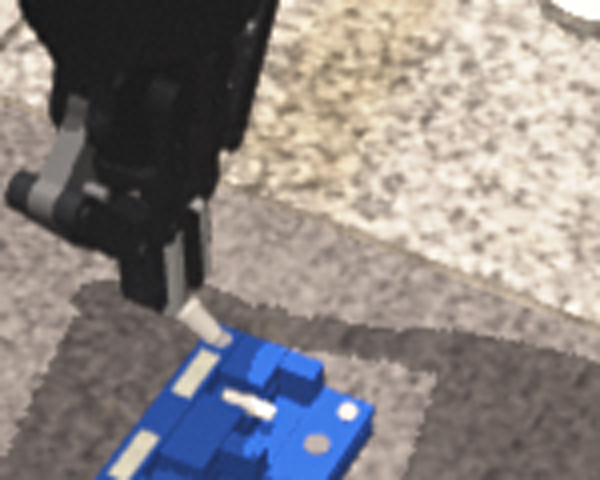

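Run:
```python
from h import *
im,d=bot.read_camera("side");V=np.ones((420,560),bool);ok=d>0
s=bot.read_state();t=np.array(s["tool_pos"]);r=R.from_rotvec(s["tcp_rot"]);tip=t-r.as_matrix()[:,2]*.038
P=np.full((420,560,3),np.nan);P[ok]=world("side",d,V)
hsv=cv2.cvtColor(im,cv2.COLOR_BGR2HSV)
L=r.inv().apply((P-tip).reshape(-1,3)).reshape(P.shape)*1000
k=ok&(np.abs(L[...,0])<35)&(np.abs(L[...,1])<9)&(L[...,2]>-2)&(L[...,2]<30)&(hsv[...,2]>90)
for p,c,rc in zip(L[k],im[k],np.argwhere(k)): print(rc,np.round(p).astype(int),c)
```

```text
[245 236] [-8  3  2] [142 154 164]
[246 235] [-8  0  1] [175 189 202]
[246 236] [-9  0  1] [202 217 229]
[246 237] [-10   1   2] [178 191 203]
[247 235] [-9 -2  2] [213 227 237]
[247 236] [-10  -1   2] [211 225 235]
[247 237] [-10   1   3] [173 187 197]
[248 234] [-8 -3  2] [209 223 236]
[248 235] [-10  -3   1] [211 225 235]
[248 236] [-10  -2   2] [190 203 216]
[248 237] [-11  -1   3] [183 197 210]
[248 238] [-12   1   4] [170 184 196]
[249 233] [-7 -5  3] [169 182 193]
[249 234] [-9 -4  3] [200 214 226]
[249 235] [-9 -3  4] [180 193 206]
[249 236] [-10  -1   5] [186 199 211]
[249 237] [-12  -2   3] [190 204 216]
[249 238] [-12   0   5] [187 202 215]
[249 239] [-13   1   6] [171 184 197]
[250 232] [-6 -5  5] [130 138 146]
[250 233] [-7 -4  6] [171 184 196]
[250 234] [-9 -5  4] [168 181 193]
[250 235] [-10  -5   4] [172 185 198]
[250 236] [-11  -4   4] [182 196 209]
[250 237] [-12  -3   4] [189 203 215]
[250 238] [-13  -2   5] [190 203 216]
[250 239] [-14  -1   5] [186 200 212]
[250 240] [-15   1   7] [172 186 197]
[251 233] [-8 -6  5] [134 144 155]
[251 234] [-9 -5  7] [146 158 170]
[... 782 characters left out ...]
9] [194 209 221]
[253 242] [-18   0  10] [189 201 212]
[253 243] [-19   1  11] [166 144 139]
[254 237] [-12  -4  11] [143 153 165]
[254 238] [-14  -4  11] [166 176 186]
[254 239] [-16  -4   9] [175 189 202]
[254 240] [-16  -2  11] [188 202 214]
[254 241] [-18  -3  10] [193 207 220]
[254 242] [-19  -1  11] [189 205 219]
[254 243] [-21  -1  10] [165 175 185]
[255 238] [-15  -5  11] [148 131 130]
[255 239] [-16  -4  12] [164 173 182]
[255 240] [-18  -4  10] [175 191 203]
[255 241] [-19  -3  11] [184 199 211]
[255 242] [-19  -1  13] [173 186 199]
[256 239] [-16  -5  12] [157 132 127]
[256 240] [-18  -5  12] [162 165 174]
[256 241] [-19  -5  11] [161 171 182]
[256 242] [-19  -2  14] [162 166 175]
```

The bar is held by its rear end, sloping about 40° in the hand with its front end free (crop ~(225, 340)). I'll tilt the tool about 33° so it lies nearly level, and carry it over the dish.

```bash
cat > place.py <<'E'
from h import *
import sys
rot=RT*R.from_euler('y',33,degrees=True)*R.from_euler('x',np.pi)
c=np.array([.4824,-.229,float(sys.argv[1])/1000])
print("tcp target",c-rot.apply(np.array([-5.8,0,-33.3])/1000))
delta(c-rot.apply(np.array([-5.8,0,-33.3])/1000),rot)
E
python3 place.py 70
```

```text
tcp target [ 0.46913206 -0.22933585  0.03891336]
d [-0.0321, 0.3748, 0.0526] a [0.01, -32.97, 0.01]
```

```bash
python3 -m inch '[{"dx":0,"dy":0.03,"dz":0,"ax":0,"ay":-3,"az":0,"fingers":-1},{"dx":-0.003,"dy":0.07,"dz":0,"ax":0,"ay":-6,"az":0,"fingers":-1},{"dx":-0.006,"dy":0.11,"dz":0,"ax":0,"ay":-9,"az":0,"fingers":-1},{"dx":-0.01,"dy":0.15,"dz":0,"ax":0,"ay":-13,"az":0,"fingers":-1},{"dx":-0.014,"dy":0.19,"dz":0,"ax":0,"ay":-17,"az":0,"fingers":-1},{"dx":-0.018,"dy":0.23,"dz":0,"ax":0,"ay":-21,"az":0,"fingers":-1},{"dx":-0.022,"dy":0.27,"dz":0.005,"ax":0,"ay":-25,"az":0,"fingers":-1},{"dx":-0.026,"dy":0.31,"dz":0.01,"ax":0,"ay":-28,"az":0,"fingers":-1},{"dx":-0.03,"dy":0.345,"dz":0.02,"ax":0,"ay":-31,"az":0,"fingers":-1},{"dx":-0.032,"dy":0.37,"dz":0.03,"ax":0,"ay":-33,"az":0,"fingers":-1},{"dx":-0.032,"dy":0.375,"dz":0.035,"ax":0,"ay":-33,"az":0,"fingers":-1},{"dx":-0.032,"dy":0.375,"dz":0.035,"ax":0,"ay":-33,"az":0,"fingers":-1},{"dx":-0.032,"dy":0.375,"dz":0.035,"ax":0,"ay":-33,"az":0,"fingers":-1}]'
cat > hb.py <<'E'
from h import *
import sys
s=bot.read_state();t=np.array(s["tool_pos"]);r=R.from_rotvec(s["tcp_rot"]);tip=t-r.as_matrix()[:,2]*.038
print("tip",np.round(tip*1000,1),s["width"],"expect centre",np.round(1000*(tip+r.apply([-.0058,0,.0047])),1),np.round(s["wrist_force"],1))
for cam in("side","top"):
    im,d=bot.read_camera(cam);V=np.ones((420,560),bool);ok=d>0
    P=np.full((420,560,3),np.nan);P[ok]=world(cam,d,V)
    hsv=cv2.cvtColor(im,cv2.COLOR_BGR2HSV)
    k=ok&(np.abs(P[...,0]-tip[0])<.045)&(np.abs(P[...,1]-tip[1])<.03)&(P[...,2]>float(sys.argv[1])/1000)&(hsv[...,2]>120)&(hsv[...,1]<90)&(P[...,2]<tip[2]+.035)
    q=P[k]*1000;print(cam,len(q))
    if len(q)>6:
        for c in np.array_split(q[np.argsort(q[:,0])],8): print(np.round(c.mean(0),1))
    cv2.imwrite(f"pics/{sys.argv[2]}{cam}.png",im)
E
python3 hb.py 35 a; python3 place.py 40
```

```text
time: 13.82
tool_pos: [0.4694, -0.2286, 0.0569]
tcp_rot: [3.005, 0.039, -0.89]
wrist_force: [0.3, 0.6, -0.5]
width: 0.095
tip [ 490.1 -228.1   88.8] 0.0945095813111549 expect centre [ 482.6 -228.3   88. ] [ 0.3  0.6 -0.5]
side 123
[ 469.7 -225.8   88.3]
[ 475.9 -224.7   89.7]
[ 482.  -224.7   93. ]
[ 485.1 -223.8   96.5]
[ 488.3 -222.8  102.2]
[ 492.2 -226.5  108.6]
[ 496.  -223.   109.2]
[ 500.7 -222.6  108.5]
top 0
tcp target [ 0.46913206 -0.22933585  0.00891336]
d [0.0258, 0.0005, 0.0408] a [0.05, -0.04, 0.05]
```

The camera depth agrees with the offset being along the tool axis, and the bar is nearly level over the dish centre. I'll lower it in stages.

```bash
python3 place.py 35; python3 place.py 20;python3 place.py 14
```

```text
tcp target [ 0.46913206 -0.22933585  0.00391336]
d [0.0286, 0.0005, 0.045] a [0.05, -0.04, 0.05]
tcp target [ 0.46913206 -0.22933585 -0.01108664]
d [0.0367, 0.0005, 0.0576] a [0.05, -0.04, 0.05]
tcp target [ 0.46913206 -0.22933585 -0.01708664]
d [0.04, 0.0005, 0.0627] a [0.05, -0.04, 0.05]
```

```bash
python3 -m inch '[{"dx":0.0095,"dy":0.0005,"dz":0.015,"ax":0,"ay":0,"az":0,"fingers":-1},{"dx":0.019,"dy":0.0005,"dz":0.03,"ax":0,"ay":0,"az":0,"fingers":-1},{"dx":0.0286,"dy":0.0005,"dz":0.045,"ax":0,"ay":0,"az":0,"fingers":-1},{"dx":0.0345,"dy":0.0005,"dz":0.054,"ax":0,"ay":0,"az":0,"fingers":-1},{"dx":0.038,"dy":0.0005,"dz":0.0595,"ax":0,"ay":0,"az":0,"fingers":-1},{"dx":0.0395,"dy":0.0005,"dz":0.062,"ax":0,"ay":0,"az":0,"fingers":-1},{"dx":0.0395,"dy":0.0005,"dz":0.062,"ax":0,"ay":0,"az":0,"fingers":-1}]'; python3 hb.py 4 b; python3 place.py 12;python3 place.py 10
```

```text
time: 14.8
tool_pos: [0.4693, -0.2295, -0.0161]
tcp_rot: [3.005, 0.04, -0.888]
wrist_force: [-0.3, -0.3, 0.2]
width: 0.093
tip [ 489.9 -228.9   15.7] 0.09320403223060156 expect centre [ 482.5 -229.1   15. ] [-0.3 -0.3  0.2]
side 525
[ 456.4 -231.7   11.1]
[ 465.3 -234.1    9.2]
[ 471.8 -233.1    9.6]
[ 478.8 -232.1    9.8]
[ 484.8 -229.6   15.1]
[ 490.7 -227.    17.8]
[ 498.5 -218.4   21.7]
[ 512.  -219.    11.7]
top 0
tcp target [ 0.46913206 -0.22933585 -0.01908664]
d [0.0014, -0.0002, 0.003] a [0.07, -0.1, 0.03]
tcp target [ 0.46913206 -0.22933585 -0.02108664]
d [0.0025, -0.0002, 0.0047] a [0.07, -0.1, 0.03]
```

```bash
python3 -m inch '[{"dx":0.0008,"dy":0,"dz":0.0013,"ax":0,"ay":0,"az":0,"fingers":-1},{"dx":0.0016,"dy":0,"dz":0.0025,"ax":0,"ay":0,"az":0,"fingers":-1},{"dx":0.0016,"dy":0,"dz":0.0025,"ax":0,"ay":0,"az":0,"fingers":-1}]'; for i in 1 2; do python3 -m inch '[{"dx":0.0005,"dy":0,"dz":0.0008,"ax":0,"ay":0,"az":0,"fingers":-1},{"dx":0.0005,"dy":0,"dz":0.0008,"ax":0,"ay":0,"az":0,"fingers":-1}]'; done
```

```text
time: 15.28
tool_pos: [0.4699, -0.2297, -0.0185]
tcp_rot: [3.005, 0.039, -0.886]
wrist_force: [0.9, 0.6, 1.2]
width: 0.093
time: 15.52
tool_pos: [0.47, -0.2297, -0.0192]
tcp_rot: [3.005, 0.039, -0.886]
wrist_force: [0.4, 0.6, 1.6]
width: 0.092
time: 15.78
tool_pos: [0.4701, -0.2298, -0.02]
tcp_rot: [3.005, 0.039, -0.886]
wrist_force: [1.4, 0.4, 4.3]
width: 0.093
```

Touchdown came at the predicted height with about 4 N. I'll release gently and retreat upward.

```bash
python3 -m inch '[{"dx":0,"dy":0,"dz":0,"ax":0,"ay":0,"az":0,"fingers":-0.8},{"dx":0,"dy":0,"dz":0,"ax":0,"ay":0,"az":0,"fingers":-0.72},{"dx":0,"dy":0,"dz":0,"ax":0,"ay":0,"az":0,"fingers":-0.66},{"dx":0,"dy":0,"dz":0,"ax":0,"ay":0,"az":0,"fingers":-0.66},{"dx":0,"dy":0,"dz":0,"ax":0,"ay":0,"az":0,"fingers":-0.66}]'; python3 -m inch '[{"dx":-0.0027,"dy":0,"dz":-0.0042,"ax":0,"ay":0,"az":0,"fingers":-0.66},{"dx":-0.0055,"dy":0,"dz":-0.0084,"ax":0,"ay":0,"az":0,"fingers":-0.66},{"dx":-0.016,"dy":0,"dz":-0.025,"ax":0,"ay":0,"az":0,"fingers":-0.66},{"dx":-0.033,"dy":0,"dz":-0.05,"ax":0,"ay":0,"az":0,"fingers":-0.66},{"dx":-0.055,"dy":0.03,"dz":-0.084,"ax":0,"ay":0,"az":0,"fingers":-0.66},{"dx":-0.066,"dy":0.08,"dz":-0.1,"ax":0,"ay":0,"az":0,"fingers":-0.66},{"dx":-0.066,"dy":0.13,"dz":-0.1,"ax":0,"ay":0,"az":0,"fingers":-0.66},{"dx":-0.066,"dy":0.18,"dz":-0.1,"ax":0,"ay":0,"az":0,"fingers":-0.66},{"dx":-0.066,"dy":0.18,"dz":-0.1,"ax":0,"ay":0,"az":0,"fingers":-0.66}]'
python3 - <<'E'
from h import *
st();out=[]
for cam in("side","top"):
    im,d=bot.read_camera(cam)
    for t in("dish","long_bar_center","short_bar_a_center","tip_tray"):
        for m in bot.masks_of(cam,t):
            p=world(cam,d,m["region"])
            if m["p"]<.2 or len(p)==0: continue
            a=cv2.minAreaRect((p[:,:2]*1000).astype(np.float32))
            print(cam,t,round(m["p"],2),np.round(m["box"]).tolist(),np.round(np.median(p,0)*1000,1),"z",np.round(np.percentile(p[:,2]*1000,[5,95]),1),"rect",np.round(np.r_[a[0],a[1],a[2]],1))
    cv2.imwrite(f"pics/f{cam}.png",im);out.append(im)
s,t=out
A=cv2.resize(s[135:205,300:400],(400,280),interpolation=cv2.INTER_CUBIC);B=cv2.resize(t[190:260,330:430],(400,280),interpolation=cv2.INTER_CUBIC)
C=cv2.resize(s[245:345,185:295],(400,300));D=cv2.resize(t[190:245,155:245],(400,300))
cv2.imwrite("pics/final.png",np.vstack([np.hstack([A,B]),np.hstack([C,D])]))
E
```

```text
time: 16.4
tool_pos: [0.4699, -0.2297, -0.0201]
tcp_rot: [3.005, 0.039, -0.886]
wrist_force: [0.5, -0.1, -0.6]
width: 0.17
time: 17.52
tool_pos: [0.4732, -0.4132, 0.1015]
tcp_rot: [3.004, 0.032, -0.883]
wrist_force: [0.1, 0.7, -0.7]
width: 0.176
{'time': 17.525, 'q': [-0.5698, 0.5929, 1.4341, -0.3099, 1.6018, 1.0473], 'tool_pos': [0.4732, -0.4132, 0.1015], 'tcp_rot': [3.0044, 0.0323, -0.883], 'wrist_force': [0.1258, 0.7478, -0.6786], 'width': 0.1759}
side dish 0.61 [322.0, 152.0, 358.0, 175.0] [ 486.6 -233.     8.2] z [ 4.4 15.1] rect [ 482.4 -231.5   82.9   70.5   71.3]
side long_bar_center 0.44 [336.0, 163.0, 348.0, 172.0] [ 480.3 -226.3   12.6] z [ 8.6 16.6] rect [ 480.9 -226.1    6.8   22.1   82.8]
side tip_tray 0.64 [191.0, 252.0, 283.0, 348.0] [484.2 157.8  20.1] z [ 9.8 32. ] rect [492.  147.   86.9 149.7   2.9]
top dish 0.88 [354.0, 202.0, 388.0, 235.0] [ 485.1 -229.7    7.9] z [ 3.1 15. ] rect [ 484.6 -230.    71.1   76.5   13.6]
top tip_tray 0.77 [164.0, 197.0, 232.0, 234.0] [487.1 146.2  21.7] z [ 9.8 32.5] rect [489.7 150.1  79.4 156.    2.7]
```

View pics/final.png

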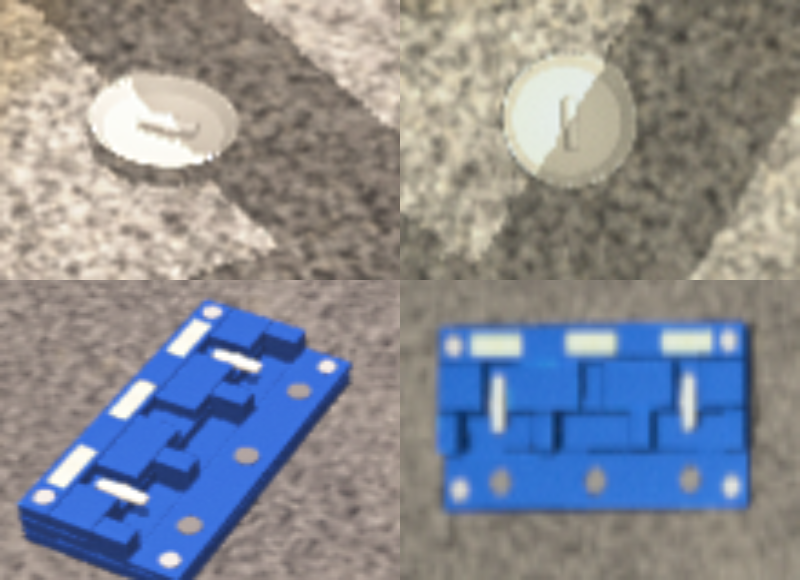

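The final picture shows the bar lying in the middle of the dish (top view ~(569, 123), dish centre ~(568, 120)). The middle lane is empty, both short bars are in place, and the gripper is clear.

```bash
python3 -c "
from workcell import bot
print(bot.finish_job())"
```

```text
the job is handed in; nothing more can be done
None
```

I tipped the long bar by pressing its front end with closed fingers, and it stayed tipped when I let go. I then plucked it by the raised rear end and set it down in the dish. The job was handed in at about 18 s.

- **Last checks:** the final pictures show the bar flat, within about 2–4 mm of the dish centre. The middle lane is empty, both short bars are where they lay, the dish has not visibly moved, and the gripper is clear of everything.
- **Press force:** it went a little harder than strictly needed. The force reached about 20 N once the bar's front end had already met the well floor. The set-down touched at about 4 N.
- **Disagreement:** the reported tool point lies about 38 mm beyond the visible fingertips along the tool axis. Camera depth showed this and contact with the tray deck confirmed it, so I worked from the camera height.
- **Network check:** in the last look only the side camera's network reported the bar, and with a low value (0.44). I confirmed its place by eye in both views.

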